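Clamp a jar in a crank-driven jar vise

ROBOT

A 6-joint arm with a two-finger parallel gripper is mounted at the origin on a cart in front of the work surface, level with it; the furniture and walls round the work are solid. World frame = base frame: x ahead of the robot, y to its left, z up, the work surface at z = 0. Lengths are in m, angles in rad, forces in N, time in s.
With the tool pointing down it reaches from about 0.35 to 0.975 m from the base axis. Payload 4.9 kg.
Tool frame: the origin (TCP) lies midway between the tips of the shut fingers; the grasp point (between the pads) lies behind it (manip.hold_point_z is the z of the grasp point in the tool frame, in m); z points along the fingers, y is the direction in which the jaws open and shut (so a half turn about z gives the same grasp; the last joint's range is limited). The gripper opens to 85 mm and grips with 20 to 120 N. Pads are 22 mm wide; open, the fingers measure 114 mm over their backs; the gripper's body (76 mm by 85 mm) begins 54 mm behind the grasp point. The pads swing forward as they close: fully open they stand 13 mm farther back than shut.
Start: joints at [1.078, 0.053, 1.613, -0, 1.476, -0.119], TCP at [0.228, 0.582, 0.231] pointing down, gripper open.
Joint ranges: [-3.01, 3.01], [-1.01, 2.22], [0.06, 2.58], [-1.02, 4.17], [0.09, 2.62], [-3.14, 3.14]. Speed limits (rad/s): [2.57, 2.57, 3.14, 3.14, 3.14, 3.14].

INTERFACE

Orientations are given as a rotation vector (axis times angle).
In Python, from cell import read_state, cams, close_job, manip gives the robot as it stands.
- The arm moves only by the tool servo_tool, never from a script. Its argument "motion" is a list of rows, each a list of 3 entries, a list of its own where there are three numbers: the shift along the tool's x, y, z in mm, then the turn, a rotation vector about the tool's x, y, z in degrees, then the finger opening in mm, from 0 to 85.4. A call has 1 to 10 rows; each row is the pose to reach, as a shift and turn from the pose commanded when the call began, along the tool's axes at that moment; what a row does not reach only later rows make up. A row lasts 1/8 s, in which the tool goes at most 62.5 mm and 10.7 degrees, less where a joint would pass 70% of its speed; a pose out of reach is approached as far as the arm can. A call with a gripper value outside its range is refused whole. The fingers move at their own pace and stop on an object; "grip_force" is the grip in N (left out, the last holds). Time passes only in rows, so rows that repeat a pose let the fingers close. It gives the time, the measured TCP pose, the force and the opening at its end, in the units of the state.
- read_state(): the state, without advancing time (a new reading comes with each control period).
- cams.read_camera(name): name is "scene" or "top"; returns the picture (384x512x3 uint8, red, green, blue); there is no depth.
- cams.camera_info(name): a dict with "fx", "fy", "cx", "cy" (pixels), "extrinsics" (4x4, takes a point from camera to world coordinates). Camera axes: x right, y down, z forward; pixel columns grow to the right and rows downward; lengths in m; the calibration is good to about 2 mm. A picture is of the moment at which its call begins. camera_info takes no time and is no camera call.
- close_job(): hands the job in, once; it reports no verdict.
The state is a dict: "time_s": time; "joints": joint angles; "joint_velocities": joint speeds; "effort": joint torques, N m; "ee_pos": TCP position; "ee_rot": TCP orientation; "force": force on the tool from outside, world axes, zero at the start; "ft_torque": the same for the moment, N m; "width": finger opening in m.
Only numpy, scipy, OpenCV 4.12 (cv2) and the standard library are available. Lean on these libraries where they do the work, as an engineer would, in place of code of your own. Each camera call takes 0.05 s, during which the arm holds its last target.

TASK

Clamp the squat white-lidded jar in the kitchen jar vise so that its lid can be opened one-handed: swing the folded crank grip up until it stands upright on its arm, then wind the crank clockwise until the jaws hold the jar firmly, feeling the load so as not to crush it. Let go and leave the jar clamped and upright, and leave the other things on the worktop alone.

Things in the scene. Friction and masses are not known exactly. Their poses are not given: they have to be found in the camera images.
- crank_axis (a point): Point on the vertical axis of the crank, at the height of the grip's fold pivot (82 mm above the worktop). The vise is a low white and grey device fixed to the worktop: grey base plate 100 x 250 mm, 8 mm thick; a white gear housing 74 x 85 mm whose top is 53 mm (boss 57 mm) above the worktop; above it a steel crank arm 12 mm wide (70 mm from axis to fold pivot), between 62 and 70 mm above the worktop. The point's +y axis points from the crank to the jar; its z is up.
- handle_pivot (a point): Fold pivot of the black grip, at the outer end of the crank arm, 70 mm from the crank axis and 82 mm above the worktop, between two small steel lugs (21 mm wide over all, up to 88 mm above the worktop). Horizontal pivot pin, square to the arm.
- handle_grip (a point): Point on the centre line of the black grip, 44 mm from the fold pivot. The grip is a round black sleeve 18 mm in diameter from 12 to 64 mm from the pivot, and spins freely on its spindle. Folded it lies back along the top of the arm, its free end towards the crank axis, 3 mm clear of the arm; unfolded it stands upright above the pivot.
- fold (a joint): Fold angle of the grip: 0 lying flat on the arm, 1.571 upright (hard stop). It stays where it is left; moving it takes about 3 N at handle_grip (stiff friction hinge, no latch, so keep inward pull on the upright grip low).
- crank (a joint): Crank angle, grows clockwise seen from above; 0 to 4.2 rad. At 0 the arm points along -y of crank_axis. Each radian drives the jaw 10 mm towards the jar. Running free it takes about 6 N at the grip, square to the arm (3 to 5 N is left when paused); every 10 N of clamping adds about 1.4 N. The gear stays where it is left (it holds up to about 40 N of clamping). It meets the jar after some 1.2 to 3.2 rad of winding, different every time.
- jaw_pad: Flat black rubber pad, 48 mm wide, 8 mm thick, 12 to 50 mm above the worktop, on the driven jaw; origin at the middle of its front face (towards the jar) but at worktop height; +y towards the jar. Sprung behind: it yields about 1.4 mm for 10 N, 9 mm at most. A firm hold is about 10 to 35 N; above 40 N the jar is crushed. The opposite jaw is a V of two rubber faces; it is set anew by a few mm every time and is not measured, so where the jar is gripped has to be felt.
- squat_jar: The jar to clamp: squat, clear, with white lid and orange label, 40 mm in diameter, 71 mm tall, origin under its centre. It stands loose on the vise's base plate (8 mm above the worktop) between pad and V jaw.
- mug: White mug, 82 x 112 x 94 mm, bystander; origin under its centre.
- seed_jar: Small jar with black cap, 37 mm in diameter, 84 mm tall, bystander; origin under its centre.
- oil_bottle: Slim yellow-green bottle, 40 mm in diameter, 146 mm tall, bystander; origin under its centre.
- bowl: White bowl, 200 mm across, 91 mm tall, bystander; origin under its centre.
There are look-alikes about, which are no part of the job. Leave any turquoise look-alike of the squat_jar alone.

How it is judged:
On the way, in this order (a step that is already met when the one before it is completed fails the run):
1. the grip is swung up to stand on the arm (fold angle over 1.3 rad) (value of joint fold above 1.3 rad), for 0.1 s.
2. the pad presses the jar with more than 8 N (contact force between jaw_pad and squat_jar above 8 N), for 0.2 s.
At the end, for the whole second after the job is handed in: The pad presses the jar with 8 to 40 N, the jar stands upright (within 0.1 rad) and still on the vise's base plate (within 5 mm) (contact force between jaw_pad and squat_jar between 8 and 40 N and angle between squat_jar's own z axis and vertical below 0.1 rad and height (world z) of squat_jar between 0.003 and 0.013 m and linear speed of squat_jar below 0.02 m/s); the robot touches nothing.
It fails at once if the jar is crushed: the pad presses it with more than 42 N (contact force between jaw_pad and squat_jar above 42 N).
It fails at once if the jaw is driven more than 10 mm while the grip is still folded (fold angle under 0.7 rad) (distance of jaw_pad from where it was at the start of the episode above 0.01 m and value of joint fold below 0.7 rad).
It fails at once if a bystander is moved by more than 30 mm (distance of any of mug, seed_jar, oil_bottle, bowl from where it was at the start of the episode above 0.03 m).
It also fails if it takes over 61 s, if anything falls off the work surface, if the arm or the gripper's body presses on something with over 40 N, if the wrist force passes 120 N, or if a joint passes its speed limit or range.

## Working session

There is one attempt and no reset: what is moved stays moved. The work goes in short steps, Python scripts to look and compute and a tool call to move; the robot and the scene stay as the last step left them, time stands still between calls to the robot, and variables do not carry over. Pictures are saved under pics/ and viewed, and the job is handed in when it is done.

Besides the shell and the picture viewer there is one more tool, called as name(argument=value, ...), one argument or row to a line, values as JSON. servo_tool: Moves the arm, as the interface text tells. Its arguments: {"type":"object","properties":{"motion":{"type":"array"},"grip_force":{"type":"number"}},"required":["motion"]}

```bash
mkdir -p pics; ls; python3 - <<'E'
from cell import read_state, cams, manip
import cv2
print(read_state()); print([ (k,getattr(manip,k)) for k in dir(manip) if k[0]!='_'])
for n in ("scene","top"):
    im=cams.read_camera(n); cv2.imwrite(f"pics/{n}0.png",im[:,:,::-1])
    i=cams.camera_info(n); print(n,i)
E
```

```text
pics
{'time_s': 0.0, 'joints': array([ 1.07800088e+00,  5.33745389e-02,  1.61430602e+00, -8.96551677e-06,
        1.47601101e+00, -1.19013310e-01]), 'joint_velocities': array([-0.00112111,  0.00162267, -0.00110985,  0.00241505,  0.0001667 ,
        0.00179902]), 'effort': array([-1.95716989e-04, -3.93664491e+01, -3.70185292e+01, -6.21177878e-05,
        6.78893208e-03, -9.66442030e-06]), 'ee_pos': array([0.2279206 , 0.58128131, 0.23004489]), 'ee_rot': array([-0.58360615, -3.08627293,  0.0031475 ]), 'force': array([-0.07162806, -0.31445081, -0.10697683]), 'ft_torque': array([-0.00598689,  0.02121253,  0.01463457]), 'width': 0.08523050042235233}
[('PlanningError', <class 'cell.PlanningError'>), ('hold_point_z', -0.0187)]
scene {'fx': 492.8482399267012, 'fy': 492.8482399267012, 'cx': 254.0959172182101, 'cy': 194.74967492241325, 'extrinsics': array([[ 0.59863491, -0.35612254,  0.71750469, -0.52677677],
       [-0.80084524, -0.24726903,  0.54544012, -0.8663869 ],
       [-0.01682683, -0.90112972, -0.43322291,  0.72757261],
       [ 0.        ,  0.        ,  0.        ,  1.        ]])}
top {'fx': 384.17714304338585, 'fy': 384.17714304338585, 'cx': 257.0690540971367, 'cy': 194.0777522876972, 'extrinsics': array([[-0.02285884, -0.98920952,  0.14471352,  0.41788407],
       [-0.99928456,  0.01824525, -0.03312829, -0.02077561],
       [ 0.03013048, -0.14536726, -0.98891886,  1.19480155],
       [ 0.        ,  0.        ,  0.        ,  1.        ]])}
```

View pics/scene0.png

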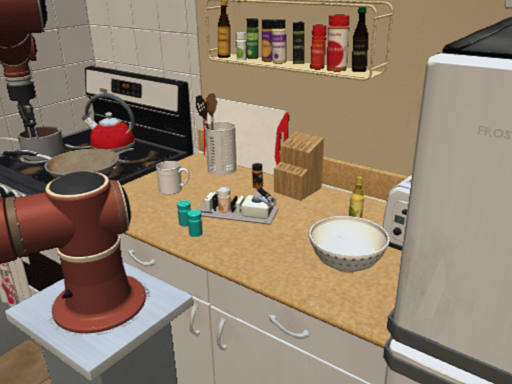

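View pics/top0.png

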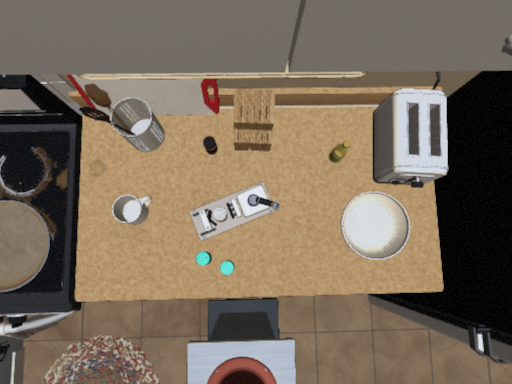

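The scene view shows the vise at about (240,207), with two turquoise look-alike jars at (184,213) and (195,223). In the top view the vise is at about (234,211), the crank near (255,201), and the turquoise jars at (203,258) and (227,268). Next I'll enlarge the vise.

```bash
python3 - <<'E'
import cv2
a=cv2.imread("pics/scene0.png")[175:235,190:290]; b=cv2.imread("pics/top0.png")[175:245,185:285]
cv2.imwrite("pics/c0.png",cv2.resize(a,None,fx=8,fy=8,interpolation=cv2.INTER_CUBIC))
cv2.imwrite("pics/c1.png",cv2.resize(b,None,fx=8,fy=8,interpolation=cv2.INTER_CUBIC))
E
```

```text
(no output)
```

View pics/c0.png

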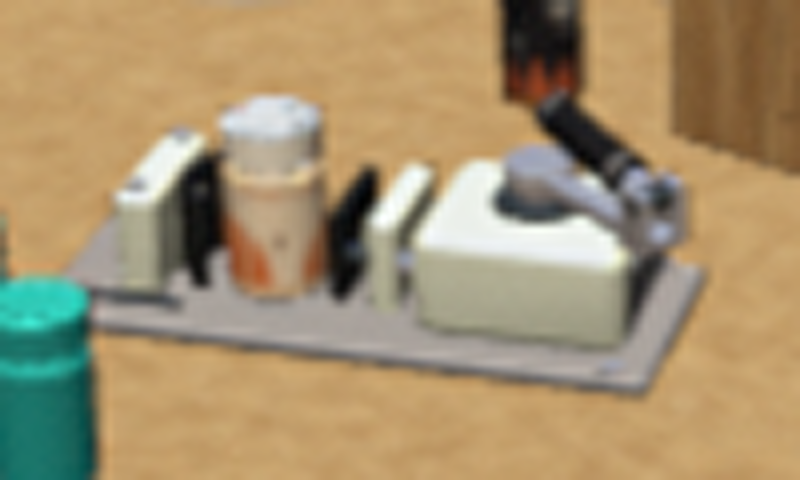

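View pics/c1.png

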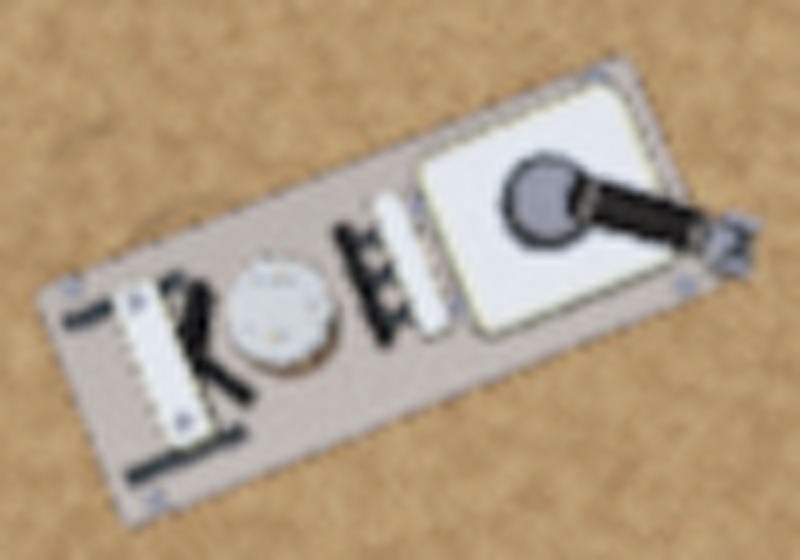

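```bash
cat > h.py <<'E'
import numpy as np, cv2
from cell import cams, read_state, manip
def ray(n,u,v):
    i=cams.camera_info(n); E=i["extrinsics"]
    d=E[:3,:3]@np.array([(u-i["cx"])/i["fx"],(v-i["cy"])/i["fy"],1.])
    return E[:3,3],d
def plane(n,u,v,z):
    o,d=ray(n,u,v); return o+d*(z-o[2])/d[2]
def proj(n,p):
    i=cams.camera_info(n); E=i["extrinsics"]; q=E[:3,:3].T@(np.array(p)-E[:3,3])
    return np.array([i["fx"]*q[0]/q[2]+i["cx"], i["fy"]*q[1]/q[2]+i["cy"]])
def tri(p1,p2):
    o1,d1=ray("scene",*p1);o2,d2=ray("top",*p2)
    d1=d1/np.linalg.norm(d1);d2=d2/np.linalg.norm(d2)
    s=np.linalg.lstsq(np.c_[d1,-d2],o2-o1,rcond=None)[0]
    a=o1+s[0]*d1;b=o2+s[1]*d2
    return (a+b)/2,np.linalg.norm(a-b)
S=lambda x,y:(190+(x-3.5)/8,175+(y-3.5)/8)
T=lambda x,y:(185+(x-3.5)/8,175+(y-3.5)/8)
E
python3 - <<'E'
from h import *
np.set_printoptions(precision=4,suppress=True)
c=[plane("top",*T(*p),.008) for p in [(38,300),(622,58),(130,522)]]
print(c,np.linalg.norm(c[0]-c[1]),np.linalg.norm(c[0]-c[2]))
print("hub",plane("top",*T(545,200),.070),"tri",tri(S(540,163),T(545,200)))
print("lug",plane("top",*T(732,243),.085))
e1=tri(S(556,108),T(592,190)); e2=tri(S(632,178),T(700,228)); 
print("grip free end",e1,"root",e2)
print("jar lid",plane("top",*T(280,312),.079),tri(S(270,110),T(280,312)))
for p in [(182,212),(195,220)]: print(p)
E
```

```text
[array([0.5393, 0.1499, 0.008 ]), array([ 0.6302, -0.0779,  0.008 ]), array([0.4535, 0.1147, 0.008 ])] 0.2452426199314397 0.09279993448965362
hub [ 0.5664 -0.0451  0.07  ] tri (array([ 0.5669, -0.0457,  0.0694]), np.float64(0.0013167952939405936))
lug [ 0.5473 -0.1126  0.085 ]
grip free end (array([ 0.5643, -0.0596,  0.0979]), np.float64(0.005145777503683882)) root (array([ 0.5527, -0.1006,  0.0841]), np.float64(0.001264071981612268))
jar lid [0.5259 0.0522 0.079 ] (array([0.5252, 0.0525, 0.082 ]), np.float64(0.0013169714613462586))
(182, 212)
(195, 220)
```

```bash
python3 - <<'E'
from h import *
np.set_printoptions(precision=4,suppress=True)
hub=np.array([.5666,-.0453]); pv=np.array([.5473,-.1126]); u=(hub-pv)/np.linalg.norm(hub-pv)
piv=np.r_[hub-.07*u,.082]
print("piv",piv,"u",u)
for f in (0,.2,.3,.4,.5,.6):
    for L in (12,64):
        p=piv+L/1e3*np.r_[u*np.cos(f),np.sin(f)]
        s=proj("scene",p);t=proj("top",p)
        print(f,L,(s-[190,175])*8+3.5,(t-[185,175])*8+3.5)
for z in (0,.2): print("block",plane("top",253,150,z),plane("top",253,128,z))
s=read_state(); R=cv2.Rodrigues(s["ee_rot"])[0]; print(R)
print("pad front", plane("top",*T(362,285),.05), plane("top",*T(345,225),.05),plane("top",*T(388,345),.05))
E
```

```text
piv [ 0.5473 -0.1126  0.082 ] u [0.2757 0.9613]
0 12 [631.3497 185.149 ] [699.6016 235.5496]
0 64 [546.2407 138.8882] [561.9291 199.2007]
0.2 12 [631.7248 179.6177] [700.6852 234.9334]
0.2 64 [547.8336 109.8252] [566.199  195.4732]
0.3 12 [632.2107 177.0818] [701.6938 234.7584]
0.3 64 [550.16    96.3858] [570.9019 194.308 ]
0.4 12 [632.8902 174.7332] [703.0023 234.6752]
0.4 64 [553.491   83.8499] [577.2954 193.6368]
0.5 12 [633.7568 172.5953] [704.5984 234.6849]
0.5 64 [557.804   72.3425] [585.339  193.4748]
0.6 12 [634.8023 170.6896] [706.4667 234.7877]
0.6 64 [563.067   61.9815] [594.9718 193.8317]
block [ 0.7354 -0.051   0.    ] [ 0.8083 -0.0526  0.    ]
block [ 0.6822 -0.046   0.2   ] [ 0.743  -0.0473  0.2   ]
[[-0.9309  0.3652 -0.0009]
 [ 0.3652  0.9309 -0.0016]
 [ 0.0002 -0.0019 -1.    ]]
pad front [0.5383 0.0235 0.05  ] [0.561  0.0295 0.05  ] [0.5156 0.0141 0.05  ]
```

```bash
cat >> h.py <<'E'
from scipy.spatial.transform import Rotation as Ro
np.set_printoptions(precision=4,suppress=True)
piv=np.array([.5473,-.1126,.082]); u=np.array([.2757,.9613,0]); hub=np.array([.5666,-.0453,.082])
def Rt(tilt=0):  # tool x=u (z down), tilt deg about tool y
    y=np.array([.9613,-.2757,0]); R=np.c_[u,y,[0,0,-1]]
    return R@Ro.from_euler('y',tilt,degrees=True).as_matrix()
def rel(p,R):
    s=read_state(); R0=Ro.from_rotvec(s["ee_rot"]).as_matrix()
    return R0.T@(np.array(p)-s["ee_pos"])*1e3, Ro.from_matrix(R0.T@R).as_rotvec(degrees=True)
E
python3 - <<'E'
from h import *
print(rel([.559,-.0716,.16],Rt()))
E
```

```text
(array([-546.6398, -486.8246,   70.9659]), array([-0.0956,  0.0681, 84.5843]))
```

servo_tool(
  motion=[
    [[-546, -487, 20], [0, 0, 84.6], 60],
    [[-546, -487, 20], [0, 0, 84.6], 60],
    [[-546, -487, 20], [0, 0, 84.6], 60],
    [[-546, -487, 20], [0, 0, 84.6], 60],
    [[-546, -487, 20], [0, 0, 84.6], 60],
    [[-546, -487, 20], [0, 0, 84.6], 60],
    [[-546, -487, 20], [0, 0, 84.6], 60],
    [[-546, -487, 20], [0, 0, 84.6], 60],
    [[-546, -487, 40], [0, 0, 84.6], 60],
    [[-546, -487, 40], [0, 0, 84.6], 60],
  ],
  grip_force=30,
)

```text
time_s: 1.35
ee_pos: [0.5105, 0.0231, 0.2031]
ee_rot: [-2.51, -1.89, -0.0]
force: [0.2, 0.4, 0.0]
width: 0.0597
```

```bash
python3 - <<'E'
from h import *
s=read_state(); print(s["time_s"],s["ee_pos"],s["joints"],s["width"])
print(rel([.559,-.0716,.10],Rt()))
E
```

```text
1.35 [0.5105 0.0231 0.2031] [-0.1006 -0.2059  1.9047  0.0002  1.4427  0.1792] 0.05972357535433005
(array([-77.6337,  72.7932, 103.1341]), array([ 0.0053, -0.0154, -0.033 ]))
```

servo_tool(
  motion=[
    [[-78, 73, 40], [0, 0, 0], 60],
    [[-78, 73, 60], [0, 0, 0], 60],
    [[-78, 73, 60], [0, 0, 0], 60],
    [[-78, 73, 60], [0, 0, 0], 60],
  ],
)

```text
time_s: 1.85
ee_pos: [0.5584, -0.0698, 0.1433]
ee_rot: [-2.509, -1.889, 0.0]
force: [0.5, 0.5, -0.8]
width: 0.0599
```

```bash
python3 - <<'E'
from h import *
s=read_state(); print(s["time_s"],s["ee_pos"],s["joints"],s["width"],s["force"])
print(rel([.559,-.0716,.074],Rt()))
for n in ("scene","top"):
    im=cams.read_camera(n)[:,:,::-1]; c=im[150:250,180:300]
    cv2.imwrite(f"pics/{n}1.png",cv2.resize(c,None,fx=5,fy=5,interpolation=cv2.INTER_CUBIC))
E
```

```text
1.85 [ 0.5584 -0.0698  0.1433] [-0.2567 -0.0235  1.8406  0.0004  1.3255  0.023 ] 0.059912076119306185 [ 0.4718  0.4846 -0.7928]
(array([-1.61  ,  1.0989, 69.2727]), array([-0.0553, -0.0196, -0.0305]))
```

View pics/scene1.png

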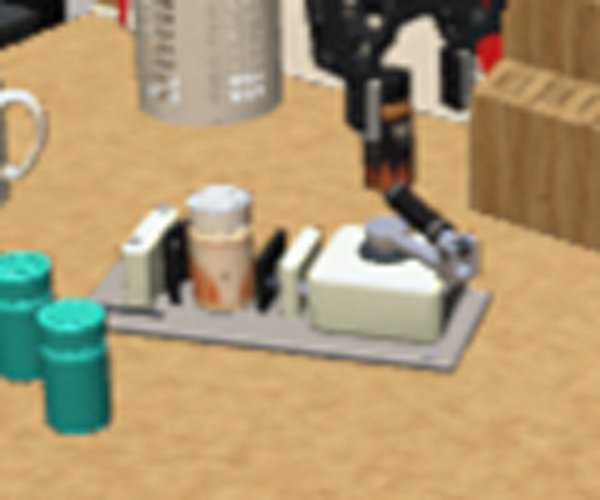

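View pics/top1.png

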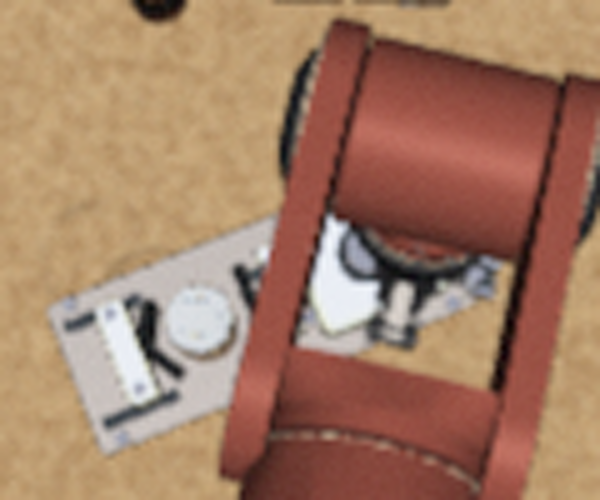

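The scene crop shows the two open fingers at (372,90) and (458,80), on either side of the grip at (415,215). The jar is undisturbed. I'll descend over the grip.

servo_tool(
  motion=[
    [[-1, 1, 30], [0, 0, 0], 60],
    [[-1, 1, 50], [0, 0, 0], 60],
    [[-1, 1, 62], [0, 0, 0], 60],
    [[-1, 1, 69], [0, 0, 0], 60],
    [[-1, 1, 69], [0, 0, 0], 60],
  ],
)

```text
time_s: 2.58
ee_pos: [0.5593, -0.0711, 0.0744]
ee_rot: [-2.509, -1.89, 0.0]
force: [1.1, -0.0, -0.6]
width: 0.0598
```

servo_tool(
  motion=[
    [[0, 0, 0], [0, 0, 0], 40],
    [[0, 0, 0], [0, 0, 0], 30],
    [[0, 0, 0], [0, 0, 0], 24],
    [[0, 0, 0], [0, 0, 0], 20],
    [[0, 0, 0], [0, 0, 0], 20],
  ],
  grip_force=30,
)

```text
time_s: 3.2
ee_pos: [0.5589, -0.071, 0.0742]
ee_rot: [-2.508, -1.89, 0.001]
force: [-2.2, 2.5, 0.4]
width: 0.02
```

```bash
python3 - <<'E'
from h import *
s=read_state(); print(s["time_s"],s["ee_pos"],s["joints"],s["width"],s["force"])
for n in ("scene",):
    im=cams.read_camera(n)[:,:,::-1]; c=im[150:250,180:300]
    cv2.imwrite(f"pics/{n}2.png",cv2.resize(c,None,fx=5,fy=5,interpolation=cv2.INTER_CUBIC))
E
```

```text
3.2 [ 0.5589 -0.071   0.0742] [-0.2585  0.0585  1.8827  0.0003  1.2018  0.0209] 0.019977799310344515 [-2.234   2.531   0.3893]
```

View pics/scene2.png

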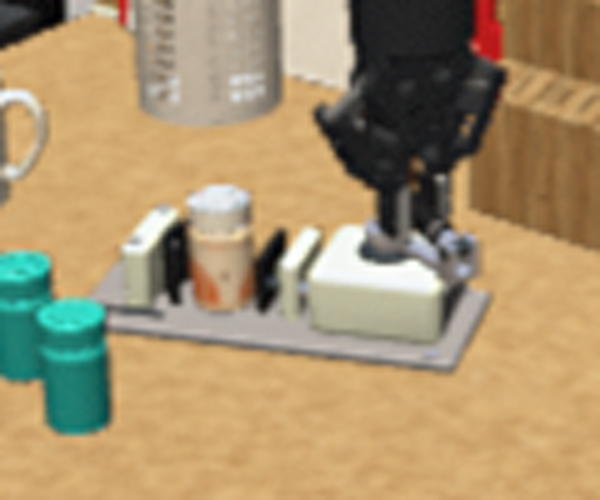

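servo_tool(
  motion=[
    [[0, 0, 0], [0, 0, 0], 12],
    [[0, 0, 0], [0, 0, 0], 12],
    [[0, 0, 0], [0, 0, 0], 12],
  ],
  grip_force=22,
)

```text
time_s: 3.62
ee_pos: [0.5582, -0.0706, 0.0741]
ee_rot: [-2.507, -1.889, 0.003]
force: [-5.1, 2.3, 2.0]
width: 0.0173
```

servo_tool(
  motion=[
    [[-2, 0, -6.5], [0, 0, 0], 12],
    [[-5, 0, -12.5], [0, 0, 0], 12],
    [[-9, 0, -18], [0, 0, 0], 12],
    [[-14, 0, -22.5], [0, 0, 0], 12],
    [[-14, 0, -22.5], [0, 0, 0], 12],
  ],
)

```text
time_s: 4.25
ee_pos: [0.5541, -0.0843, 0.0966]
ee_rot: [-2.507, -1.887, 0.002]
force: [-4.7, 4.7, -3.7]
width: 0.0172
```

```bash
python3 - <<'E'
from h import *
s=read_state(); print(s["time_s"],s["ee_pos"],s["joints"],s["width"],s["force"])
for n in ("scene",):
    im=cams.read_camera(n)[:,:,::-1]; c=im[150:250,180:300]
    cv2.imwrite(f"pics/{n}3.png",cv2.resize(c,None,fx=5,fy=5,interpolation=cv2.INTER_CUBIC))
E
```

```text
4.25 [ 0.5541 -0.0843  0.0966] [-0.2842  0.0249  1.8759  0.001   1.2446 -0.0044] 0.017240578343868482 [-4.6704  4.6917 -3.6766]
```

View pics/scene3.png

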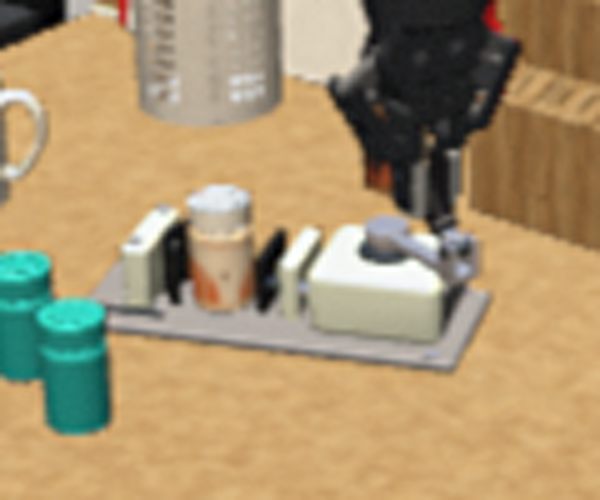

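servo_tool(
  motion=[
    [[-5, 0, -4], [0, 0, 0], 12],
    [[-11, 0, -7.5], [0, 0, 0], 12],
    [[-17.5, 0, -9.5], [0, 0, 0], 12],
    [[-24, 0, -11], [0, 0, 0], 12],
    [[-29, 0, -11], [0, 0, 0], 12],
    [[-30, 0, -11], [0, 0, 0], 12],
  ],
)

```text
time_s: 5.05
ee_pos: [0.547, -0.1123, 0.109]
ee_rot: [-2.507, -1.888, -0.003]
force: [-3.4, 8.4, 0.5]
width: 0.0168
```

```bash
python3 - <<'E'
from h import *
s=read_state(); print(s["time_s"],s["ee_pos"],s["joints"],s["width"],s["force"])
q=s["ee_pos"]-hub; print("r",np.hypot(*q[:2]),"ang",np.degrees(np.arctan2(q[1],q[0])))
for n in ("scene",):
    im=cams.read_camera(n)[:,:,::-1]; c=im[150:250,180:300]
    cv2.imwrite(f"pics/{n}4.png",cv2.resize(c,None,fx=5,fy=5,interpolation=cv2.INTER_CUBIC))
E
```

```text
5.05 [ 0.547  -0.1123  0.109 ] [-0.3374  0.0037  1.8747  0.0036  1.2652 -0.0587] 0.016802317023354617 [-3.4317  8.4016  0.5007]
r 0.06977767492117584 ang -106.34698413710503
```

View pics/scene4.png

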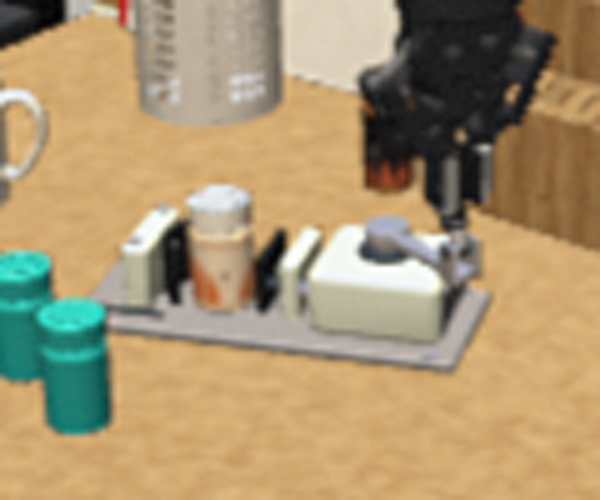

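The grip now stands upright: the TCP is 69.8 mm from the crank axis at z 0.109, with about 8 N against the stop. Now I'll start winding.

servo_tool(
  motion=[
    [[0, -3.5, 0], [0, 0, 0], 10],
    [[0.5, -7, 0], [0, 0, 0], 10],
    [[1, -10.5, 0], [0, 0, 0], 10],
    [[1.5, -14, 0], [0, 0, 0], 10],
    [[2, -17.5, 0], [0, 0, 0], 10],
    [[3, -20.5, 0], [0, 0, 0], 10],
  ],
  grip_force=40,
)

```text
time_s: 5.85
ee_pos: [0.5317, -0.106, 0.1095]
ee_rot: [2.505, 1.884, 0.011]
force: [11.3, 0.0, -10.0]
width: 0.0158
```

```bash
cat >> h.py <<'E'
def rep(a0=-106.0,hub=hub):
    s=read_state(); q=s["ee_pos"]-hub; r=np.hypot(*q[:2]); a=np.degrees(np.arctan2(q[1],q[0]))
    phi=np.radians((a0-a)%360); er=q[:2]/r; et=np.array([er[1],-er[0]]) # clockwise tangent
    F=s["force"]
    print("t %.2f r %.4f phi %.3f z %.4f w %.4f | Frad %.1f Ftan(resist) %.1f Fz %.1f"%(s["time_s"],r,phi,s["ee_pos"][2],s["width"],F[:2]@er,-F[:2]@et,F[2]))
def shot(k,n="scene"):
    im=cams.read_camera(n)[:,:,::-1]; c=im[150:250,180:300]
    cv2.imwrite(f"pics/{n}{k}.png",cv2.resize(c,None,fx=5,fy=5,interpolation=cv2.INTER_CUBIC))
E
python3 -c "
from h import *
rep(); shot(5)"
```

```text
t 5.85 r 0.0700 phi 0.242 z 0.1095 w 0.0158 | Frad -5.7 Ftan(resist) 9.8 Fz -10.0
```

View pics/scene5.png

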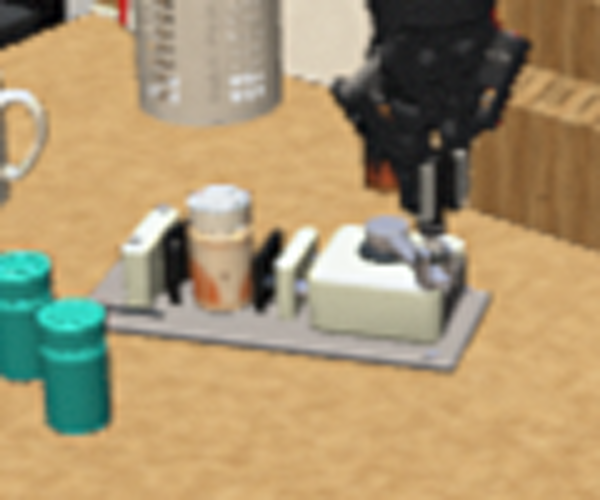

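servo_tool(
  motion=[
    [[1, -3.5, 0.5], [0, 0, 0], 10],
    [[2.5, -6.5, 0.5], [0, 0, 0], 10],
    [[4, -10, 0.5], [0, 0, 0], 10],
    [[5.5, -13, 0.5], [0, 0, 0], 10],
    [[7, -16, 0.5], [0, 0, 0], 10],
  ],
  grip_force=30,
)

```text
time_s: 6.52
ee_pos: [0.5185, -0.0968, 0.11]
ee_rot: [2.503, 1.881, 0.007]
force: [9.5, -6.5, -8.3]
width: 0.0161
```

```bash
python3 -c "
from h import *
rep(); print(read_state()['ee_rot'])"
```

```text
t 6.53 r 0.0705 phi 0.472 z 0.1100 w 0.0161 | Frad -1.7 Ftan(resist) 11.4 Fz -8.3
[2.5025 1.8814 0.0069]
```

servo_tool(
  motion=[
    [[0, 0, 1], [0, 0, 0], 10],
    [[0, 0, 1], [0, 0, 0], 10],
  ],
)

```text
time_s: 6.78
ee_pos: [0.5184, -0.0968, 0.1098]
ee_rot: [2.503, 1.882, 0.006]
force: [6.7, -5.2, -2.2]
width: 0.0158
```

```bash
python3 -c "
from h import *
rep(); print(read_state()['ee_rot']);shot(6);shot(6,'top')"
```

```text
t 6.78 r 0.0705 phi 0.473 z 0.1098 w 0.0158 | Frad -0.7 Ftan(resist) 8.5 Fz -2.2
[2.5033 1.8819 0.0063]
```

View pics/scene6.png

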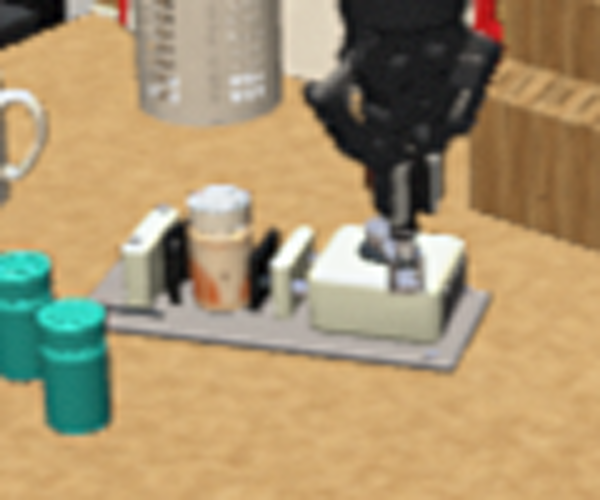

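View pics/top6.png

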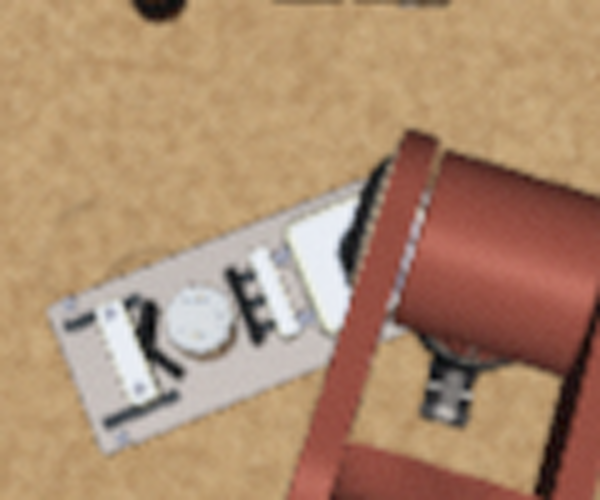

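The top view shows the pad advancing, at about (250,305) in the crop, with a gap of roughly 5 mm to the jar at (200,322). The crank follows. I'll keep winding.

servo_tool(
  motion=[
    [[2, -3, 0], [0, 0, 0], 10],
    [[4, -6, 0], [0, 0, 0], 10],
    [[6, -8.5, 0], [0, 0, 0], 10],
    [[8.5, -11, 0], [0, 0, 0], 10],
    [[11, -13.5, 0], [0, 0, 0], 10],
    [[13.5, -16, 0], [0, 0, 0], 10],
    [[16, -18, 0], [0, 0, 0], 10],
  ],
)

```text
time_s: 7.75
ee_pos: [0.5034, -0.0785, 0.1102]
ee_rot: [2.503, 1.883, -0.006]
force: [-5.8, -11.6, 5.6]
width: 0.0161
```

```bash
python3 -c "
from h import *
rep(); print(read_state()['ee_rot'])"
```

```text
t 7.75 r 0.0714 phi 0.808 z 0.1102 w 0.0161 | Frad 10.5 Ftan(resist) 7.6 Fz 5.6
[ 2.5028  1.8828 -0.0064]
```

servo_tool(
  motion=[
    [[0, 0, 0], [0, 0, 0], 10],
    [[0, 0, 0], [0, 0, 0], 10],
  ],
)

```text
time_s: 8.0
ee_pos: [0.503, -0.0783, 0.1102]
ee_rot: [2.503, 1.884, -0.007]
force: [-5.3, -11.3, 6.3]
width: 0.0163
```

```bash
python3 -c "
from h import *
rep(); print(read_state()['ee_rot'],read_state()['ee_pos'])
shot(7,'top')"
```

```text
t 8.00 r 0.0717 phi 0.814 z 0.1102 w 0.0163 | Frad 9.9 Ftan(resist) 7.6 Fz 6.3
[ 2.5034  1.8839 -0.0072] [ 0.503  -0.0783  0.1102]
```

View pics/top7.png

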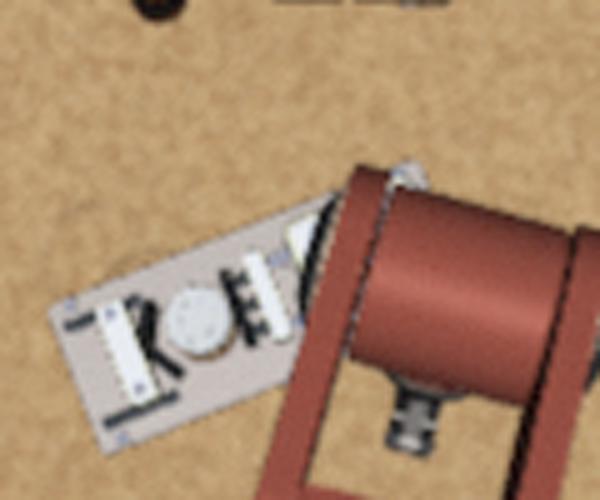

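Radial force is now +10 N, which means I'm pulling inward, so my circle centre is slightly off. I'll ease the grip outward and measure again.

servo_tool(
  motion=[
    [[-1.5, -1.5, 0.5], [0, 0, 0], 10],
    [[-1.5, -1.5, 0.5], [0, 0, 0], 10],
  ],
)

```text
time_s: 8.3
ee_pos: [0.5021, -0.0791, 0.11]
ee_rot: [2.502, 1.883, -0.003]
force: [-2.7, -11.0, 4.6]
width: 0.0161
```

```bash
python3 -c "
from h import *
rep(); print(read_state()['ee_rot'],read_state()['ee_pos'])
shot(8)"
```

```text
t 8.30 r 0.0728 phi 0.809 z 0.1100 w 0.0161 | Frad 7.5 Ftan(resist) 8.5 Fz 4.6
[ 2.5023  1.8827 -0.003 ] [ 0.5021 -0.0791  0.11  ]
```

View pics/scene8.png

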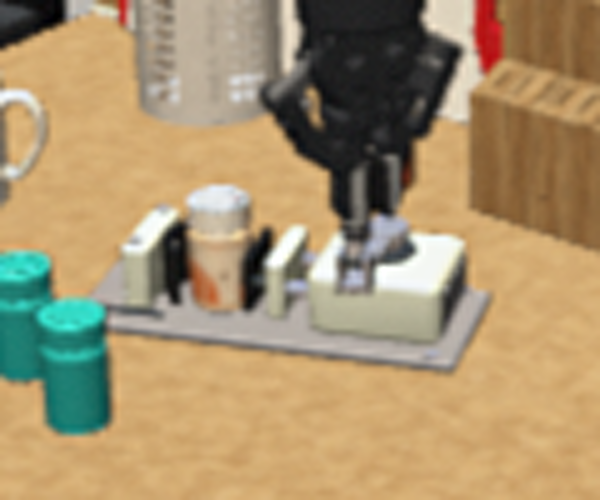

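```bash
python3 -c "
from h import *
from scipy.optimize import least_squares
P=np.array([(.547,-.1123),(.5317,-.106),(.5185,-.0968),(.5034,-.0785),(.5021,-.0791)])
for sl in (slice(0,4),[0,1,2,4],slice(0,3)):
  for R in (.069,.070,.071):
    f=least_squares(lambda c:np.hypot(*(P[sl]-c).T)-R,[.5666,-.0453]); print(R,f.x,f.fun*1e3)
"
```

```text
0.069 [ 0.564  -0.0452] [ 0.2063 -0.1548 -0.1949  0.1722]
0.07 [ 0.5647 -0.0444] [ 0.1636 -0.1253 -0.1512  0.1349]
0.071 [ 0.5653 -0.0436] [ 0.1222 -0.0966 -0.1086  0.0988]
0.069 [ 0.5624 -0.0445] [ 0.5293 -0.2597 -0.713   0.5271]
0.07 [ 0.563  -0.0437] [ 0.4855 -0.2306 -0.6687  0.489 ]
0.071 [ 0.5637 -0.0428] [ 0.443  -0.2023 -0.6256  0.452 ]
0.069 [ 0.5648 -0.0456] [ 0.0524 -0.1033  0.0539]
0.07 [ 0.5653 -0.0447] [ 0.043  -0.0848  0.0442]
0.071 [ 0.5658 -0.0438] [ 0.0338 -0.0668  0.0348]
```

Radial force and position don't fully agree, so I'll let go briefly, check that the grip still stands upright, and re-zero my force baseline.

servo_tool(
  motion=[
    [[0, 0, 0], [0, 0, 0], 45],
    [[0, 0, 0], [0, 0, 0], 45],
    [[0, 0, 0], [0, 0, 0], 45],
    [[0, 0, 0], [0, 0, 0], 45],
  ],
)

```text
time_s: 8.85
ee_pos: [0.5004, -0.0745, 0.1062]
ee_rot: [2.509, 1.89, 0.0]
force: [-0.5, -0.2, -0.6]
width: 0.0447
```

```bash
python3 -c "
from h import *
rep(); print(read_state()['ee_rot'],read_state()['ee_pos'],read_state()['force'])
im=cams.read_camera('scene')[:,:,::-1]; c=im[170:220,220:290]
cv2.imwrite('pics/scene9.png',cv2.resize(c,None,fx=10,fy=10,interpolation=cv2.INTER_CUBIC))"
```

```text
t 8.85 r 0.0724 phi 0.877 z 0.1062 w 0.0447 | Frad 0.5 Ftan(resist) -0.0 Fz -0.6
[2.5086 1.8905 0.0003] [ 0.5004 -0.0745  0.1062] [-0.4748 -0.1866 -0.6176]
```

View pics/scene9.png

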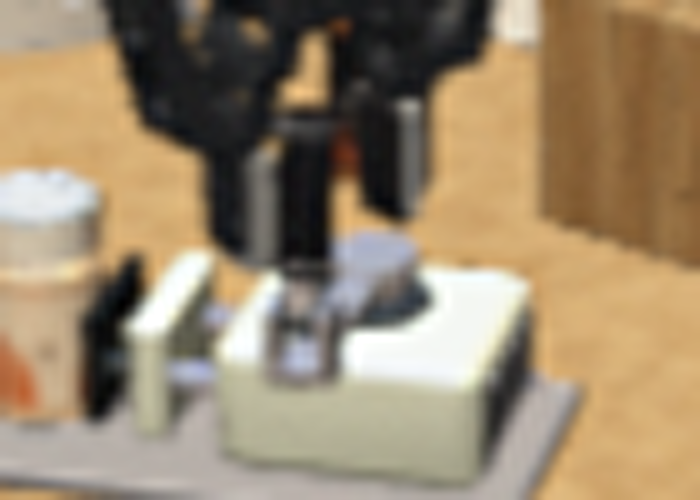

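```bash
python3 -c "
from h import *
f=lambda x,y:(220+(x-4.5)/10,170+(y-4.5)/10)
for x,y,z in ((300,122,.146),(303,270,.094),(304,195,.120)):
  p=plane('scene',*f(x,y),z); print(p)
for h in ((.5666,-.0453),(.5645,-.044)):
 for a in (-148,-152,-156): print(h,a,np.array(h)+.07*np.array([np.cos(np.radians(a)),np.sin(np.radians(a))]))
"
```

```text
[ 0.4982 -0.0716  0.146 ]
[ 0.5056 -0.0657  0.094 ]
[ 0.5033 -0.0685  0.12  ]
(0.5666, -0.0453) -148 [ 0.5072 -0.0824]
(0.5666, -0.0453) -152 [ 0.5048 -0.0782]
(0.5666, -0.0453) -156 [ 0.5027 -0.0738]
(0.5645, -0.044) -148 [ 0.5051 -0.0811]
(0.5645, -0.044) -152 [ 0.5027 -0.0769]
(0.5645, -0.044) -156 [ 0.5006 -0.0725]
```

Force is zero when free, and the grip stands upright at crop (303,120–270). It was sitting off-centre between the pads. I'll re-centre and turn the jaws so they close along the winding direction.

servo_tool(
  motion=[
    [[4, -1, 0], [0, 0, 8], 45],
    [[4, -1, 0], [0, 0, 18], 45],
    [[4, -1, 0], [0, 0, 28], 45],
    [[4, -1, 0], [0, 0, 38], 45],
    [[4, -1, 0], [0, 0, 48], 45],
    [[4, -1, 0], [0, 0, 58], 45],
    [[4, -1, 0], [0, 0, 60], 45],
    [[4, -1, 0], [0, 0, 60], 45],
  ],
)

```text
time_s: 9.9
ee_pos: [0.5003, -0.0704, 0.106]
ee_rot: [3.118, 0.386, -0.0]
force: [-0.3, -0.1, 0.3]
width: 0.0451
```

```bash
python3 -c "
from h import *
rep(); print(read_state()['ee_rot'],read_state()['ee_pos'],read_state()['force'])
im=cams.read_camera('scene')[:,:,::-1]; c=im[170:220,220:290]
cv2.imwrite('pics/scene10.png',cv2.resize(c,None,fx=10,fy=10,interpolation=cv2.INTER_CUBIC))
for p in ((.5004,-.0707,.146),(.5004,-.0707,.094)): print((proj('scene',p)-[220,170])*10+4.5)
shot(10,'top')"
```

```text
t 9.90 r 0.0709 phi 0.930 z 0.1060 w 0.0451 | Frad 0.3 Ftan(resist) -0.1 Fz 0.3
[ 3.1178  0.3857 -0.0001] [ 0.5003 -0.0704  0.106 ] [-0.3451 -0.0555  0.2904]
[302.0533 118.7289]
[305.7131 280.5744]
```

View pics/scene10.png

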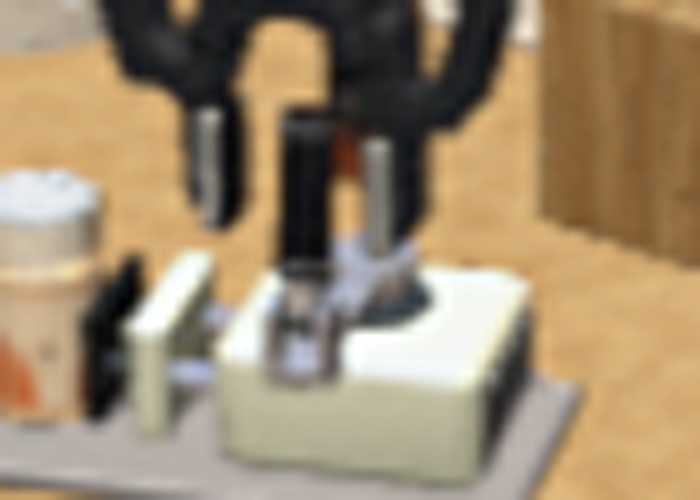

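View pics/top10.png

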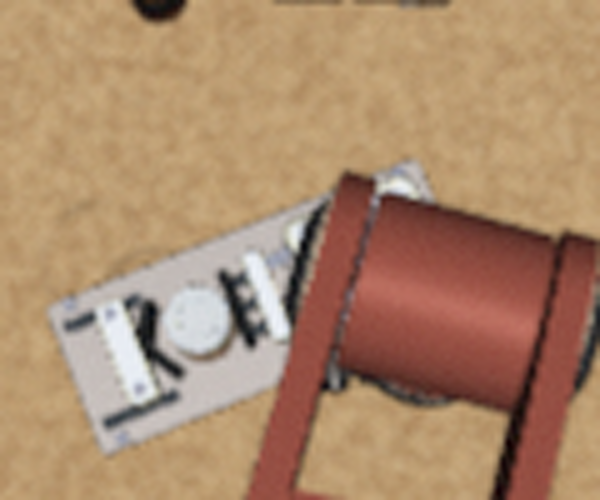

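An upright axis at (0.5004, −0.0707) projects to crop (302,119), which matches the sleeve top seen at (303,118). The grip is upright and centred between the fingers, so I'll regrip.

servo_tool(
  motion=[
    [[0, 0, 0], [0, 0, 0], 25],
    [[0, 0, 0], [0, 0, 0], 20],
    [[0, 0, 0], [0, 0, 0], 12],
    [[0, 0, 0], [0, 0, 0], 12],
    [[0, 0, 0], [0, 0, 0], 12],
  ],
  grip_force=25,
)

```text
time_s: 10.62
ee_pos: [0.5003, -0.0694, 0.1063]
ee_rot: [-3.116, -0.383, -0.0]
force: [-1.8, 6.1, 3.3]
width: 0.0172
```

```bash
cat >> h.py <<'E'
hub2=np.array([.5656,-.0446,.082])
E
python3 -c "
from h import *
rep(hub=hub2); print(read_state()['ee_rot'],read_state()['ee_pos'],read_state()['force'])"
```

```text
t 10.62 r 0.0699 phi 0.928 z 0.1063 w 0.0172 | Frad -0.5 Ftan(resist) -6.3 Fz 3.3
[-3.116  -0.3832 -0.    ] [ 0.5003 -0.0694  0.1063] [-1.7837  6.0592  3.3342]
```

servo_tool(
  motion=[
    [[-0.4, -3.8, 0], [0, 0, 0], 10],
    [[-0.6, -7.2, 0], [0, 0, 0], 10],
    [[-0.6, -10.7, 0], [0, 0, 0], 10],
    [[-0.5, -14.2, 0], [0, 0, 0], 10],
  ],
)

```text
time_s: 11.12
ee_pos: [0.4972, -0.0585, 0.1064]
ee_rot: [3.114, 0.381, 0.003]
force: [2.8, -6.5, -2.3]
width: 0.0173
```

```bash
python3 -c "
from h import *
rep(hub=hub2); print(read_state()['ee_rot'],read_state()['ee_pos'],read_state()['force'])
im=cams.read_camera('top')[:,:,::-1]; c=im[190:240,185:255]
cv2.imwrite('pics/top11.png',cv2.resize(c,None,fx=10,fy=10,interpolation=cv2.INTER_CUBIC))
"
```

```text
t 11.12 r 0.0698 phi 1.091 z 0.1064 w 0.0173 | Frad -1.5 Ftan(resist) 6.9 Fz -2.3
[3.1137 0.3815 0.003 ] [ 0.4972 -0.0585  0.1064] [ 2.8243 -6.4951 -2.3247]
```

View pics/top11.png

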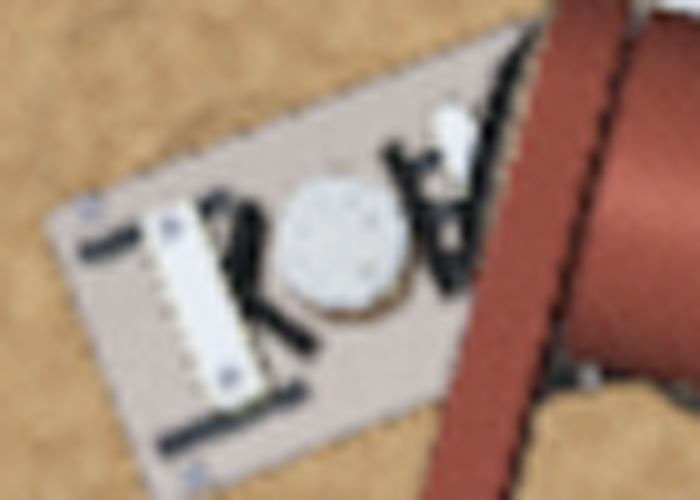

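Moving force is now a clean 6.9 N tangential, near the free-running figure, and radial force is low. The top view shows the pad just at the jar at (400,230), with the V still a few mm away at (260,260). I'll wind on in small steps.

servo_tool(
  motion=[
    [[0.3, -3.5, 0], [0, 0, 0], 10],
    [[0.8, -7, 0], [0, 0, 0], 10],
    [[1.5, -10.4, 0], [0, 0, 0], 10],
    [[2.4, -13.8, 0], [0, 0, 0], 10],
  ],
)

```text
time_s: 11.68
ee_pos: [0.4959, -0.0447, 0.1064]
ee_rot: [3.114, 0.38, 0.001]
force: [1.1, -8.9, -0.4]
width: 0.0175
```

```bash
cat >> h.py <<'E'
def tz(k):
    im=cams.read_camera('top')[:,:,::-1]; c=im[190:240,185:255]
    cv2.imwrite(f'pics/top{k}.png',cv2.resize(c,None,fx=10,fy=10,interpolation=cv2.INTER_CUBIC))
E
python3 -c "
from h import *
rep(hub=hub2); print(read_state()['ee_rot'],read_state()['ee_pos'],read_state()['force'])
tz(12)
"
```

```text
t 11.68 r 0.0697 phi 1.290 z 0.1064 w 0.0175 | Frad -1.1 Ftan(resist) 8.9 Fz -0.4
[3.1141 0.3804 0.0013] [ 0.4959 -0.0447  0.1064] [ 1.1475 -8.9126 -0.4179]
```

View pics/top12.png

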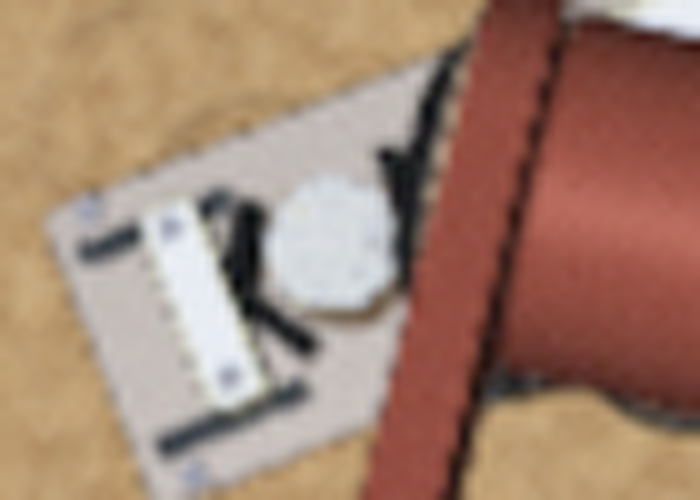

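servo_tool(
  motion=[
    [[0.8, -2.7, 0], [0, 0, 0], 10],
    [[1.7, -5.3, 0], [0, 0, 0], 10],
  ],
)

```text
time_s: 11.98
ee_pos: [0.4959, -0.0392, 0.1063]
ee_rot: [3.115, 0.38, -0.0]
force: [0.6, -9.1, -0.5]
width: 0.0172
```

```bash
python3 -c "
from h import *
rep(hub=hub2); print(read_state()['ee_rot'],read_state()['ee_pos'],read_state()['force'])
tz(13)
"
```

```text
t 11.97 r 0.0699 phi 1.370 z 0.1063 w 0.0172 | Frad -1.3 Ftan(resist) 9.0 Fz -0.5
[ 3.1146  0.38   -0.0003] [ 0.4959 -0.0392  0.1063] [ 0.6146 -9.1155 -0.5392]
```

View pics/top13.png

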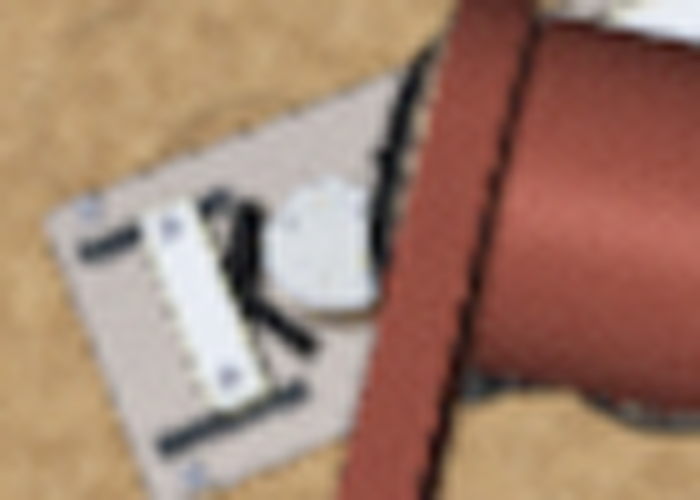

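```bash
cat > jar.py <<'E'
import cv2,numpy as np,sys
def edge(f):
    g=cv2.imread(f)[:,:,2].astype(float)
    # left/top/bottom half-level crossings along rays from nominal centre toward the V side
    out=[]
    c=np.array([330.,243.])
    for a in np.radians(np.arange(100,261,8)):
        d=np.array([np.cos(a),np.sin(a)])
        t=np.arange(40,95,.5); p=c+t[:,None]*d
        v=cv2.remap(g.astype(np.float32),p[:,0].astype(np.float32)[None],p[:,1].astype(np.float32)[None],cv2.INTER_LINEAR)[0]
        k=np.argmin(np.gradient(cv2.GaussianBlur(v[None],(0,0),5)[0])); out.append(p[k])
    return np.array(out)
def fit(f,R=66):
    from scipy.optimize import least_squares
    P=edge(f); r=least_squares(lambda c:np.hypot(*(P-c).T)-R,[330,243],loss='soft_l1',f_scale=2)
    return r.x,np.median(abs(np.hypot(*(P-r.x).T)-R))
E
python3 -c "
from jar import *
for k in (11,12,13): print(k,fit(f'pics/top{k}.png'))"
```

```text
11 (array([324.90150382, 261.14736293]), np.float64(3.157426281008398))
12 (array([323.17929813, 255.41907013]), np.float64(4.7436449610379725))
13 (array([322.95055084, 255.51497818]), np.float64(3.7778630495500565))
```

servo_tool(
  motion=[
    [[0.7, -2, 0], [0, 0, 0], 10],
    [[1.5, -3.9, 0], [0, 0, 0], 10],
    [[2.4, -5.8, 0], [0, 0, 0], 10],
  ],
)

```text
time_s: 12.4
ee_pos: [0.4964, -0.0329, 0.1063]
ee_rot: [3.115, 0.38, -0.002]
force: [-2.9, -8.7, 1.8]
width: 0.0175
```

```bash
python3 -c "
from h import *
rep(hub=hub2); print(read_state()['ee_rot'],read_state()['ee_pos'],read_state()['force'])
tz(14)
from jar import *
for k in (11,12,13,14): print(k,fit(f'pics/top{k}.png'))
a=[cv2.imread(f'pics/top{k}.png')[150:350,200:400] for k in (11,12,13,14)]
cv2.imwrite('pics/cmp14.png',np.vstack([np.hstack(a[:2]),np.hstack(a[2:])]).repeat(1,0))
"
```

```text
t 12.40 r 0.0702 phi 1.460 z 0.1063 w 0.0175 | Frad 1.4 Ftan(resist) 9.1 Fz 1.8
[ 3.1152  0.3799 -0.0022] [ 0.4964 -0.0329  0.1063] [-2.8886 -8.6941  1.8472]
11 (array([324.9015, 261.1474]), np.float64(3.157426281008398))
12 (array([323.1793, 255.4191]), np.float64(4.7436449610379725))
13 (array([322.9506, 255.515 ]), np.float64(3.7778630495500565))
14 (array([322.4031, 254.1917]), np.float64(3.624059107006687))
```

View pics/cmp14.png

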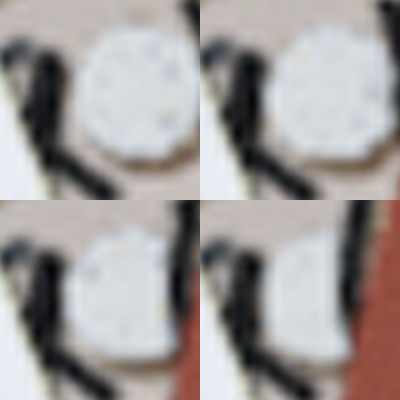

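```bash
python3 -c "
from h import *
im=cams.read_camera('scene')[:,:,::-1]; c=im[175:225,195:265]
cv2.imwrite('pics/scene14.png',cv2.resize(c,None,fx=10,fy=10,interpolation=cv2.INTER_CUBIC))"
```

```text
(no output)
```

View pics/scene14.png

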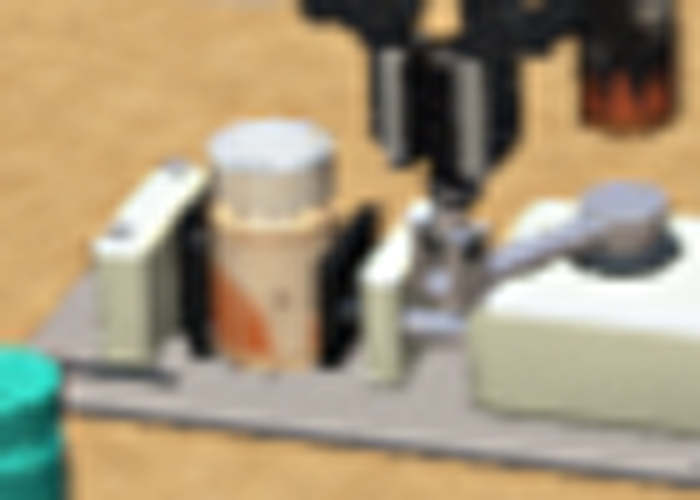

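The scene view is unobstructed. It shows the jar against the pad at (330,280), with the V at (200,280) and the jaw plate at (385,290). From here I'll track the jar lid and the jaw plate in this view as a second gauge of pad compression.

```bash
cat > trk.py <<'E'
from h import *
import os
def grab(k):
    im=cams.read_camera('scene')[:,:,::-1]; cv2.imwrite(f'pics/full{k}.png',im)
def track(ref,cur,box,pad=5):
    a=cv2.imread(ref); b=cv2.imread(cur); x,y,w,h=box
    up=10
    A=cv2.resize(a[y:y+h,x:x+w],None,fx=up,fy=up,interpolation=cv2.INTER_CUBIC)
    B=cv2.resize(b[y-pad:y+h+pad,x-pad:x+w+pad],None,fx=up,fy=up,interpolation=cv2.INTER_CUBIC)
    m=cv2.matchTemplate(B,A,cv2.TM_CCOEFF_NORMED); _,v,_,l=cv2.minMaxLoc(m)
    return (l[0]/up-pad,l[1]/up-pad,round(v,3))
LID=(214,186,16,12); PLATE=(231,196,6,18); 
E
python3 -c "
from trk import *
grab(14)
for n in ('scene0','full14'):
  for nm,b in (('lid',LID),('plate',PLATE)): print(n,nm,track('pics/full14.png',f'pics/{n}.png',b,12 if n=='scene0' else 5))
d=np.array([-.375,.927,0])
for p in ((.5245,.054,.06),(.55,.01,.03)): print((proj('scene',np.array(p)+d*.001)-proj('scene',p))*10,'px/cm')
"
```

```text
scene0 lid (1.5999999999999996, 0.0, 0.935)
scene0 plate (4.600000000000001, 0.5, 0.928)
full14 lid (0.0, 0.0, 0.998)
full14 plate (0.0, 0.0, 0.994)
[-3.0357 -0.3048] px/cm
[-3.0463 -0.3174] px/cm
```

servo_tool(
  motion=[
    [[0.5, -2.1, 0], [0, 0, 0], 10],
    [[1.5, -4, 0], [0, 0, 0], 10],
    [[2.5, -5.8, 0], [0, 0, 0], 10],
  ],
)

```text
time_s: 12.92
ee_pos: [0.4973, -0.0264, 0.1064]
ee_rot: [3.116, 0.38, -0.003]
force: [-3.4, -7.9, 3.3]
width: 0.0177
```

```bash
python3 -c "
from trk import *
from jar import *
rep(hub=hub2); grab(15); tz(15)
for nm,b in (('lid',LID),('plate',PLATE)): print(nm,track('pics/full14.png','pics/full15.png',b))
print(fit(f'pics/top15.png'))
"
```

```text
t 12.93 r 0.0707 phi 1.552 z 0.1064 w 0.0177 | Frad 1.2 Ftan(resist) 8.5 Fz 3.3
lid (-0.20000000000000018, 0.0, 0.979)
plate (-0.5, 0.20000000000000018, 0.908)
(array([318.1378, 254.5038]), np.float64(2.414289929219649))
```

servo_tool(
  motion=[
    [[0.9, -1.9, 0], [0, 0, 0], 10],
    [[2, -3.7, 0], [0, 0, 0], 10],
    [[3.2, -5.5, 0], [0, 0, 0], 10],
  ],
)

```text
time_s: 13.4
ee_pos: [0.4987, -0.02, 0.1063]
ee_rot: [3.117, 0.38, -0.004]
force: [-4.9, -5.4, 3.1]
width: 0.017
```

```bash
python3 -c "
from trk import *
from jar import *
rep(hub=hub2); grab(16); tz(16)
for nm,b in (('lid',LID),('plate',PLATE)): print(nm,track('pics/full14.png','pics/full16.png',b))
print(fit(f'pics/top16.png'))
"
```

```text
t 13.40 r 0.0713 phi 1.644 z 0.1063 w 0.0170 | Frad 2.7 Ftan(resist) 6.8 Fz 3.1
lid (-0.5, 0.0, 0.965)
plate (-0.9000000000000004, 0.2999999999999998, 0.816)
(array([316.9923, 254.7858]), np.float64(4.269836565419354))
```

View pics/top16.png

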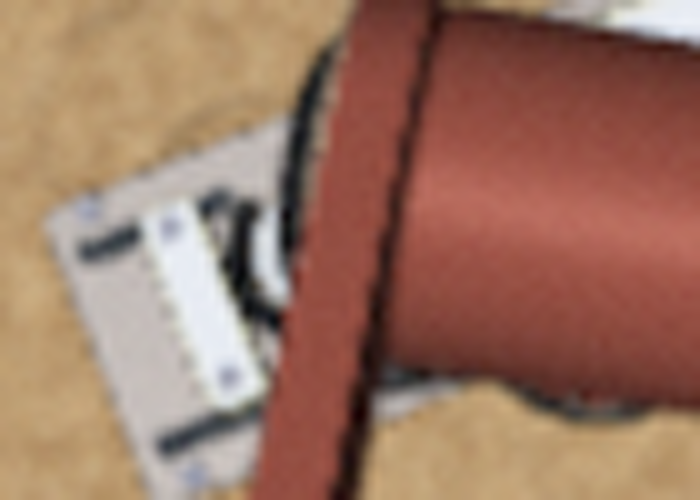

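The jar is still being pushed: the lid has moved 7 mm in total and the plate 18 mm, which agrees with the gap of about 11 mm I measured first. Nothing is clamped yet. I'll turn the jaws with the crank, since the sleeve spins freely, to keep the push along the jaw axis.

servo_tool(
  motion=[
    [[-0.5, -0.4, 0], [0, 0, 10], 10],
    [[-0.5, -0.4, 0], [0, 0, 20], 10],
    [[-0.5, -0.4, 0], [0, 0, 30], 10],
    [[-0.5, -0.4, 0], [0, 0, 40], 10],
    [[-0.5, -0.4, 0], [0, 0, 45], 10],
  ],
)

```text
time_s: 14.12
ee_pos: [0.4989, -0.0174, 0.1062]
ee_rot: [-3.024, 0.844, 0.001]
force: [0.6, 4.3, 1.7]
width: 0.0177
```

```bash
python3 -c "
from trk import *
rep(hub=hub2); s=read_state(); R=Ro.from_rotvec(s['ee_rot']).as_matrix(); print(R, s['ee_pos'],s['joints'])
P=np.array([(.5003,-.0694),(.4972,-.0585),(.4959,-.0447),(.4959,-.0392),(.4964,-.0329),(.4973,-.0264),(.4987,-.02)])
from scipy.optimize import least_squares
for r in (.069,.07,.071):
  f=least_squares(lambda c:np.hypot(*(P-c).T)-r,[.5666,-.0453]); print(r,f.x,f.fun*1e3)
grab(17)
for nm,b in (('lid',LID),('plate',PLATE)): print(nm,track('pics/full14.png','pics/full17.png',b))
"
```

```text
t 14.12 r 0.0720 phi 1.678 z 0.1062 w 0.0177 | Frad 1.1 Ftan(resist) -4.2 Fz 1.7
[[ 0.8554 -0.518   0.0001]
 [-0.518  -0.8554  0.0021]
 [-0.001  -0.0019 -1.    ]] [ 0.4989 -0.0174  0.1062] [-0.1853 -0.1395  2.0155  0.0022  1.2658  1.9293]
0.069 [ 0.5644 -0.0428] [ 0.4223  0.0351 -0.4451 -0.3759 -0.2528  0.106   0.5749]
0.07 [ 0.5655 -0.0428] [ 0.3856  0.0443 -0.4162 -0.3506 -0.2396  0.0979  0.5368]
0.071 [ 0.5665 -0.0427] [ 0.35    0.0532 -0.3881 -0.326  -0.2267  0.09    0.4998]
lid (-0.5, 0.0, 0.973)
plate (-0.9000000000000004, 0.2999999999999998, 0.803)
```

servo_tool(
  motion=[
    [[-0.8, -4.5, 0], [0, 0, 0], 10],
    [[-1.2, -7, 0], [0, 0, 0], 10],
    [[-1.4, -9, 0], [0, 0, 0], 10],
    [[-1.5, -11, 0], [0, 0, 0], 10],
    [[-1.6, -13, 0], [0, 0, 0], 10],
  ],
)

```text
time_s: 14.8
ee_pos: [0.5037, -0.008, 0.1062]
ee_rot: [3.024, -0.837, -0.001]
force: [-2.5, -5.4, 3.4]
width: 0.0176
```

```bash
cat >> h.py <<'E'
hub3=np.array([.5655,-.0432,.082])
E
python3 -c "
from trk import *
rep(hub=hub3); print(read_state()['ee_pos'],read_state()['force'])
grab(18)
for nm,b in (('lid',LID),('plate',PLATE)): print(nm,track('pics/full14.png','pics/full18.png',b))
im=cv2.imread('pics/full18.png'); c=im[175:225,195:265]
cv2.imwrite('pics/scene18.png',cv2.resize(c,None,fx=10,fy=10,interpolation=cv2.INTER_CUBIC))
"
```

```text
t 14.80 r 0.0711 phi 1.809 z 0.1062 w 0.0176 | Frad -0.5 Ftan(resist) 6.0 Fz 3.4
[ 0.5037 -0.008   0.1062] [-2.5465 -5.4218  3.3534]
lid (-0.7000000000000002, 0.0, 0.961)
plate (-1.2999999999999998, 0.20000000000000018, 0.765)
```

View pics/scene18.png

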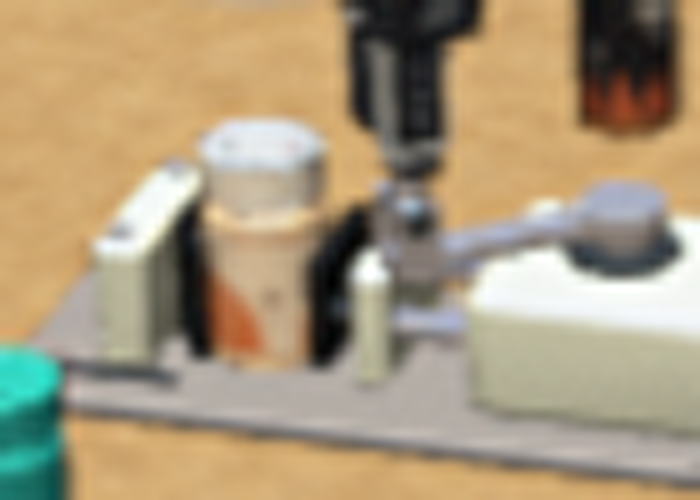

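Moving load is 6.0 N with radial force near zero, so this is a clean free-running baseline. The jar is not yet against the V. I'll use equal small steps from here.

servo_tool(
  motion=[
    [[0, -2.1, 0], [0, 0, 0], 10],
    [[0, -4.2, 0], [0, 0, 0], 10],
    [[0.1, -6.3, 0], [0, 0, 0], 10],
    [[0.3, -8.4, 0], [0, 0, 0], 10],
  ],
)

```text
time_s: 15.35
ee_pos: [0.5084, -0.0013, 0.1062]
ee_rot: [3.023, -0.837, -0.001]
force: [-3.6, -6.5, 3.4]
width: 0.0173
```

```bash
cat > st.py <<'E'
import sys
from trk import *
k=sys.argv[1]
rep(hub=hub3); print(read_state()['ee_pos'],read_state()['force'])
grab(k)
for nm,b in (('lid',LID),('plate',PLATE)): print(nm,track('pics/full14.png',f'pics/full{k}.png',b))
E
python3 st.py 19
```

```text
t 15.35 r 0.0709 phi 1.924 z 0.1062 w 0.0173 | Frad -1.0 Ftan(resist) 7.4 Fz 3.4
[ 0.5084 -0.0013  0.1062] [-3.5978 -6.5327  3.4367]
lid (-0.7000000000000002, 0.0, 0.956)
plate (-1.6, 0.40000000000000036, 0.738)
```

The load has risen to 7.4 N while the lid has stopped moving, so the jar is now against the V, at phi of about 1.81. About 0.17 rad more should give roughly 20 N.

servo_tool(
  motion=[
    [[0.2, -2.1, 0], [0, 0, 0], 10],
    [[0.5, -4.2, 0], [0, 0, 0], 10],
    [[0.9, -6.2, 0], [0, 0, 0], 10],
  ],
)

```text
time_s: 15.78
ee_pos: [0.5123, 0.0033, 0.1062]
ee_rot: [3.023, -0.837, -0.001]
force: [-4.5, -7.8, 3.7]
width: 0.0176
```

```bash
python3 st.py 20
```

```text
t 15.78 r 0.0707 phi 2.010 z 0.1062 w 0.0176 | Frad -1.7 Ftan(resist) 8.8 Fz 3.7
[0.5123 0.0033 0.1062] [-4.4758 -7.7538  3.6607]
lid (-0.7000000000000002, 0.0, 0.956)
plate (-1.9, 0.40000000000000036, 0.78)
```

servo_tool(
  motion=[
    [[0.4, -2, 0], [0, 0, 0], 10],
    [[0.8, -3.5, 0], [0, 0, 0], 10],
  ],
)

```text
time_s: 16.08
ee_pos: [0.5147, 0.0058, 0.1062]
ee_rot: [3.022, -0.837, -0.001]
force: [-5.3, -8.5, 4.2]
width: 0.0175
```

```bash
python3 st.py 21
```

```text
t 16.07 r 0.0706 phi 2.059 z 0.1062 w 0.0175 | Frad -2.0 Ftan(resist) 9.8 Fz 4.2
[0.5147 0.0058 0.1062] [-5.3435 -8.4894  4.1652]
lid (-0.7000000000000002, 0.0, 0.957)
plate (-1.9, 0.20000000000000018, 0.801)
```

The load is 9.8 N, or 3.8 N above free running, which suggests about 27 N of clamping. The travel past contact is about 2.5 mm, which suggests about 18 N. Both are inside the window, so I'll release and retract upward.

servo_tool(
  motion=[
    [[0, 2, 0], [0, 0, 0], 25],
    [[0, 3, 0], [0, 0, 0], 40],
    [[0, 3, 0], [0, 0, 0], 50],
    [[0, 3, 0], [0, 0, 0], 50],
  ],
)

```text
time_s: 16.62
ee_pos: [0.5138, 0.0056, 0.106]
ee_rot: [-3.027, 0.839, -0.0]
force: [0.2, -0.8, 0.4]
width: 0.0496
```

```bash
python3 st.py 22; python3 -c "
import cv2
im=cv2.imread('pics/full22.png'); c=im[165:225,195:275]
cv2.imwrite('pics/scene22.png',cv2.resize(c,None,fx=9,fy=9,interpolation=cv2.INTER_CUBIC))"
```

```text
t 16.62 r 0.0711 phi 2.048 z 0.1060 w 0.0496 | Frad -0.7 Ftan(resist) 0.4 Fz 0.4
[0.5138 0.0056 0.106 ] [ 0.1957 -0.7828  0.3941]
lid (-0.7000000000000002, 0.0, 0.957)
plate (-2.0, 0.2999999999999998, 0.801)
```

View pics/scene22.png

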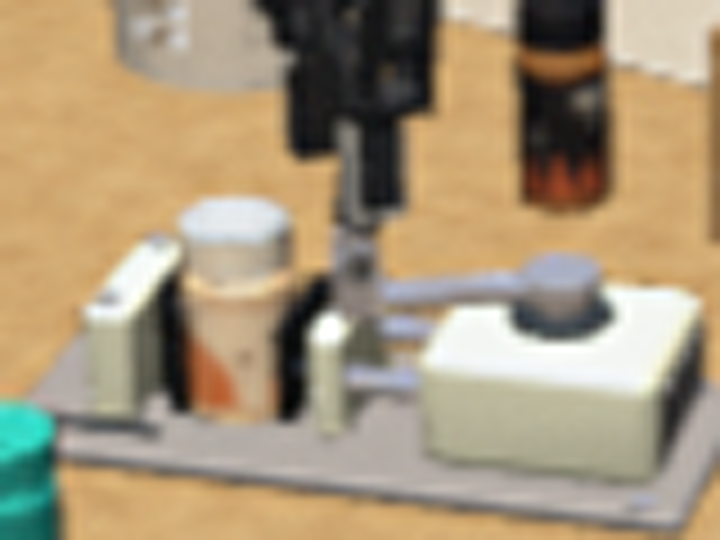

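The fingers are free, forces are near zero, and neither jar nor plate has moved: the lid is still at −0.7 px and the plate at −2.0. I'll retract upward.

servo_tool(
  motion=[
    [[0, 0, -15], [0, 0, 0], 50],
    [[0, 0, -40], [0, 0, 0], 50],
    [[0, 0, -80], [0, 0, 0], 50],
    [[0, 0, -120], [0, 0, 0], 50],
    [[-80, 0, -130], [0, 0, 0], 50],
    [[-130, 0, -130], [0, 0, 0], 50],
    [[-130, 0, -130], [0, 0, 0], 50],
    [[-130, 0, -130], [0, 0, 0], 50],
    [[-130, 0, -130], [0, 0, 0], 50],
  ],
)

```text
time_s: 17.8
ee_pos: [0.4032, 0.072, 0.2365]
ee_rot: [3.027, -0.841, 0.001]
force: [-0.0, 0.0, 0.3]
width: 0.05
```

```bash
python3 st.py 23; python3 -c "
from h import *
im=cv2.imread('pics/full23.png'); c=im[165:225,195:275]
cv2.imwrite('pics/scene23.png',cv2.resize(c,None,fx=9,fy=9,interpolation=cv2.INTER_CUBIC))
cv2.imwrite('pics/top23.png',cams.read_camera('top')[:,:,::-1])"
```

```text
t 17.80 r 0.1991 phi 1.909 z 0.2365 w 0.0500 | Frad 0.1 Ftan(resist) 0.0 Fz 0.3
[0.4032 0.072  0.2365] [-0.048   0.031   0.2689]
lid (-0.7000000000000002, 0.0, 0.957)
plate (-2.0, 0.2999999999999998, 0.803)
```

View pics/scene23.png

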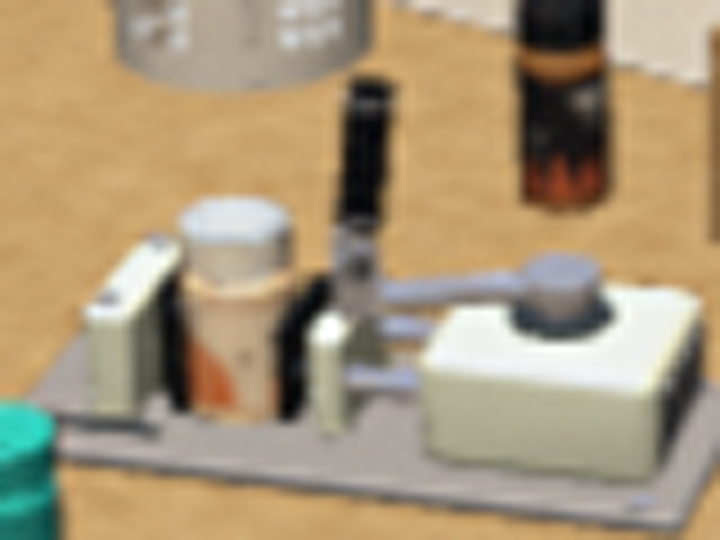

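View pics/top23.png

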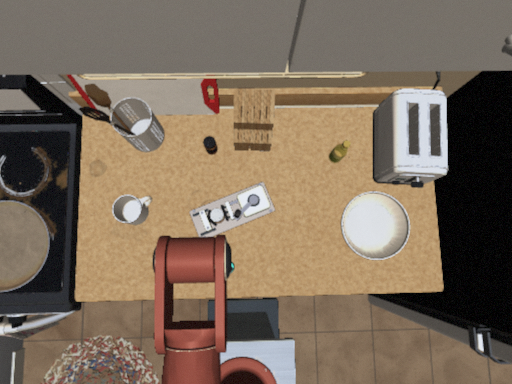

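The jar stands upright between pad and V at crop (235,310). The grip stands on its arm at (365,150), with only a slight lean. In the top view the mug, black-capped jar, bottle and bowl are where they were. Handing in.

```bash
python3 -c "
from cell import close_job
print(close_job())"
```

```text
the job is handed in; nothing more can be done
None
```

I swung the crank grip upright and wound the crank clockwise about 2.05 rad. The jar met the V at about 1.8 rad of winding. I then let go, lifted the gripper clear and handed the job in at about 18 s. It reports no verdict.

**Clamping force:** two estimates disagree somewhat, but both sit inside the 8–40 N window:
- **By load:** winding took 9.8 N against 6.0 N running free, which suggests about 27 N.
- **By travel:** the jaw went roughly 2.1–3.2 mm past contact, which suggests about 15–23 N.

**Last checks:**
- **Jar and jaw:** neither moved in the pictures between contact and hand-in, apart from the jaw's own winding, and the jar stands upright.
- **Gripper:** its force reads about zero and it touches nothing.
- **Other things:** the mug, seed jar, bottle and bowl look unmoved in the top view. The arm hides the turquoise jars in that last picture, so I could not check them fully; the arm only passed above them.

**What went less well:**
- My first grasp on the upright grip was off-centre and pulled inward with about 10 N. I let go, saw it still upright, and gripped it again along the winding direction.
- The grip leans slightly inward in the last picture. I did not measure its final angle.

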